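Load the free bay of a switch test stand and switch it on

ROBOT

A 6-joint arm with a two-finger parallel gripper is mounted at the origin on the work surface. World frame = base frame: x ahead of the robot, y to its left, z up, the work surface at z = 0. Lengths are in m, angles in rad, forces in N, time in s.
With the tool pointing down it reaches from about 0.325 to 0.875 m from the base axis. Payload 4.4 kg.
Tool frame: the origin (TCP) lies on the mounting face of the last link; the fingertips stand 173 mm ahead of it and the grasp point (between the pads) lies 155 mm ahead of it; z points along the fingers, y is the line along which they close (so a half turn about z gives the same grasp; the last joint's range is limited). The gripper opens to 85 mm and grips with 20 to 120 N. Pads are 22 mm wide; open, the fingers measure 114 mm over their backs; the gripper's body (76 mm by 85 mm) begins 54 mm behind the grasp point. The pads swing forward as they close: fully open they stand 13 mm farther back than shut.
Start: joints at [1.04, 0.207, 1.542, -0, 1.393, -0.15], TCP at [0.214, 0.534, 0.405] pointing down, gripper open.
Joint ranges: [-2.73, 2.73], [-0.86, 2.22], [0.23, 2.46], [-1.11, 4.25], [0.08, 2.63], [-2.82, 2.82]. Speed limits (rad/s): [2.79, 2.79, 3.14, 3.14, 3.14, 3.14].

INTERFACE

Orientations are given as [roll, pitch, yaw] about the fixed x, y, z axes, in that order (R = Rz(yaw) Ry(pitch) Rx(roll)).
In Python, from station import * gives the robot as it stands. The module is installed in compiled form; this text tells all that it offers.
- The arm moves only by the shell command python3 -m creep 'ROWS' [OPENING] [FORCE]. ROWS is JSON, a list of rows, each a list of 2 entries, a list of its own where there are three numbers: the shift along the tool's x, y, z in m, then the turn about the tool's z in rad. In form: [[[x, y, z], roll], ...]. A call has 1 to 10 rows; each row is the pose to reach, as a shift and turn from the pose commanded when the call began, along the tool's axes at that moment; what a row does not reach only later rows make up. A row lasts 1/10 s, in which the tool goes at most 50 mm and 8.59 degrees, less where a joint would pass 70% of its speed; a pose out of reach is approached as far as the arm can. A call with a gripper value outside its range is refused whole. OPENING is the finger opening in m, from 0 to 0.0854, set as the call begins (- or left out, the last holds). The fingers move at their own pace and stop on an object; FORCE is the grip in N (left out, the last holds). Time passes only in rows, so rows that repeat a pose let the fingers close. It gives the time, the measured TCP pose, the force, the opening and the grip force at its end, in the units of the state.
- read_state(): the state, without advancing time (a new reading comes with each control period).
- read_camera(name): name is "scene" or "top"; returns a dict with "image" (480x640x3 uint8, red, green, blue), "intrinsics" (3x3 intrinsics, pixels), "R" (3x3) and "t" (3): a world point X has camera coordinates R X + t. Camera axes: x right, y down, z forward; pixel columns grow to the right and rows downward; lengths in m; the calibration is good to about 2 mm. A picture is of the moment at which its call begins. There is no depth.
- close_job(): hands the job in; it is judged then, once.
The state is a dict: "time": time; "joint_pos": joint angles; "joint_velocities": joint speeds; "joint_torque": joint torques, N m; "position": TCP position; "ee_rot": TCP orientation; "contact_force": force on the tool from outside, world axes, zero at the start; "moment": the same for the moment, N m; "width": finger opening in m; "grip_force": force on a finger pad.
Only numpy, scipy, OpenCV 4.12 (cv2) and the standard library are available. Lean on these libraries where they do the work, as an engineer would, in place of code of your own. Each camera call takes 0.05 s, during which the arm holds its last target. There are 200 camera calls.

TASK

One of the three sloping bays of the test stand is free: lay the spare switch module from the bench flat in that bay, red cover up and brass terminals at the lower end, down against the yellow foot stop, without dropping it. Once it lies there and you have let go of it, throw that same bay's red lever all the way over, away from the module. The other two modules, their levers and the other things on the bench must stay as they are.

Things in the scene. Friction and masses are not known exactly. Their poses are not given: they have to be found in the camera images.
- stand: Grey test stand fixed to the bench, 215 x 300 mm: three identical sloping bays side by side, 95 mm apart, and behind their upper ends a flat ledge 96 mm high with the levers. Origin on the bench under the middle bay's origin; x points to the ledge side (about the robot's left), y along the row towards the robot, z up. Bays from +y to -y: 0, 1, 2.
- bay0: Bay 0 (nearest the robot): aluminium channel, upper end at the ledge, sloping 30 degrees. Origin on its floor, where a fully seated module's origin lies, 56 mm above the bench; x up the slope, y across, z square to the floor . 53 mm wide inside, 140 long; side walls 6 thick, 18 high; yellow foot stop 26 high, its face at x = -60 mm.
- bay1: Bay 1 (middle): aluminium channel, upper end at the ledge, sloping 30 degrees. Origin on its floor, where a fully seated module's origin lies, 56 mm above the bench; x up the slope, y across, z square to the floor . 53 mm wide inside, 140 long; side walls 6 thick, 18 high; yellow foot stop 26 high, its face at x = -60 mm.
- bay2: Bay 2 (farthest): aluminium channel, upper end at the ledge, sloping 30 degrees. Origin on its floor, where a fully seated module's origin lies, 56 mm above the bench; x up the slope, y across, z square to the floor . 53 mm wide inside, 140 long; side walls 6 thick, 18 high; yellow foot stop 26 high, its face at x = -60 mm.
- spare: The spare switch module, loose on the bench: black box 120 x 46 mm, 55 mm high, about 0.3 kg, red cover on top over two thirds of its length, two brass terminals on top at the other end. Origin at the centre of its underside; x along its length towards the red end (the terminals are at -x), z out of the red top.
- spare_terminals (a point): Centre of the spare module's terminal end face, at (-60, 0, 23) mm in its frame.
- module_a: A module like the spare (same size, same axes), loose, already lying in one of the bays; which bay varies.
- module_b: A module like the spare (same size, same axes), loose, already lying in one of the bays; which bay varies.
- lever0 (a joint): Red toggle lever of bay 0, on the ledge behind that bay. 0 rad: leaning towards the bay; 1.0 rad: all the way over, leaning away from it. Stays where it is left.
- lever1 (a joint): Red toggle lever of bay 1, on the ledge behind that bay. 0 rad: leaning towards the bay; 1.0 rad: all the way over, leaning away from it. Stays where it is left.
- lever2 (a joint): Red toggle lever of bay 2, on the ledge behind that bay. 0 rad: leaning towards the bay; 1.0 rad: all the way over, leaning away from it. Stays where it is left.
- lever0_tip (a point): Tip of the lever of bay 0. Lever length 70 mm; it swings in the stand's x-z plane.
- lever1_tip (a point): Tip of the lever of bay 1. Lever length 70 mm; it swings in the stand's x-z plane.
- lever2_tip (a point): Tip of the lever of bay 2. Lever length 70 mm; it swings in the stand's x-z plane.
- gland_a: Grey metal cable gland standing on the bench, 54 mm diameter, 78 mm high; origin under its centre. Bystander.
- gland_b: Another such cable gland. Bystander.
- screwdriver: Screwdriver lying on the bench, origin under its middle. Bystander.
- snips: Yellow-handled snips lying on the bench, 180 mm long, origin near the pivot. Bystander.
- grease: Jar of grease with a blue lid, 68 mm diameter, 90 mm high; origin under its centre. Bystander.
Mind the look-alikes: they are no part of the job. What is shaped like the spare but pink or turquoise is not meant.

How it is judged:
On the way, in this order (a step that is already met when the one before it is completed fails the run):
1. the spare lies seated in the free bay, let go, with every lever still off (((x of spare in the frame of bay0 between -0.004 and 0.005 m and y of spare in the frame of bay0 between -0.006 and 0.006 m and z of spare in the frame of bay0 between -0.004 and 0.004 m and x of spare_terminals in the frame of bay0 between -0.066 and -0.05 m and angle between the z axis of spare and the z axis of bay0, either way round below 0.07 rad and contact force between the fingers and spare below 0.05 N and linear speed of spare below 0.02 m/s) or (x of spare in the frame of bay1 between -0.004 and 0.005 m and y of spare in the frame of bay1 between -0.006 and 0.006 m and z of spare in the frame of bay1 between -0.004 and 0.004 m and x of spare_terminals in the frame of bay1 between -0.066 and -0.05 m and angle between the z axis of spare and the z axis of bay1, either way round below 0.07 rad and contact force between the fingers and spare below 0.05 N and linear speed of spare below 0.02 m/s) or (x of spare in the frame of bay2 between -0.004 and 0.005 m and y of spare in the frame of bay2 between -0.006 and 0.006 m and z of spare in the frame of bay2 between -0.004 and 0.004 m and x of spare_terminals in the frame of bay2 between -0.066 and -0.05 m and angle between the z axis of spare and the z axis of bay2, either way round below 0.07 rad and contact force between the fingers and spare below 0.05 N and linear speed of spare below 0.02 m/s)) and value of joint each of lever0, lever1, lever2 below 0.3 rad), for 0.2 s.
2. that bay's lever is thrown over ((((x of spare in the frame of bay0 between -0.004 and 0.005 m and y of spare in the frame of bay0 between -0.006 and 0.006 m and z of spare in the frame of bay0 between -0.004 and 0.004 m and x of spare_terminals in the frame of bay0 between -0.066 and -0.05 m and angle between the z axis of spare and the z axis of bay0, either way round below 0.07 rad and contact force between the fingers and spare below 0.05 N and linear speed of spare below 0.02 m/s) and value of joint lever0 above 0.85 rad and value of joint each of lever1, lever2 below 0.3 rad) or ((x of spare in the frame of bay1 between -0.004 and 0.005 m and y of spare in the frame of bay1 between -0.006 and 0.006 m and z of spare in the frame of bay1 between -0.004 and 0.004 m and x of spare_terminals in the frame of bay1 between -0.066 and -0.05 m and angle between the z axis of spare and the z axis of bay1, either way round below 0.07 rad and contact force between the fingers and spare below 0.05 N and linear speed of spare below 0.02 m/s) and value of joint each of lever0, lever2 below 0.3 rad and value of joint lever1 above 0.85 rad) or ((x of spare in the frame of bay2 between -0.004 and 0.005 m and y of spare in the frame of bay2 between -0.006 and 0.006 m and z of spare in the frame of bay2 between -0.004 and 0.004 m and x of spare_terminals in the frame of bay2 between -0.066 and -0.05 m and angle between the z axis of spare and the z axis of bay2, either way round below 0.07 rad and contact force between the fingers and spare below 0.05 N and linear speed of spare below 0.02 m/s) and value of joint each of lever0, lever1 below 0.3 rad and value of joint lever2 above 0.85 rad))), for 0.2 s.
At the end, for the whole second after the job is handed in: The spare lies flat, released and at rest in the free bay, terminals down the slope, within 5 mm of the foot stop and 6 mm of the channel's middle; that bay's lever is past 0.85 rad and the other two levers are below 0.3 rad; the other two modules are within 10 mm of where they were ((((x of spare in the frame of bay0 between -0.004 and 0.005 m and y of spare in the frame of bay0 between -0.006 and 0.006 m and z of spare in the frame of bay0 between -0.004 and 0.004 m and x of spare_terminals in the frame of bay0 between -0.066 and -0.05 m and angle between the z axis of spare and the z axis of bay0, either way round below 0.07 rad and contact force between the fingers and spare below 0.05 N and linear speed of spare below 0.02 m/s) and value of joint lever0 above 0.85 rad and value of joint each of lever1, lever2 below 0.3 rad) or ((x of spare in the frame of bay1 between -0.004 and 0.005 m and y of spare in the frame of bay1 between -0.006 and 0.006 m and z of spare in the frame of bay1 between -0.004 and 0.004 m and x of spare_terminals in the frame of bay1 between -0.066 and -0.05 m and angle between the z axis of spare and the z axis of bay1, either way round below 0.07 rad and contact force between the fingers and spare below 0.05 N and linear speed of spare below 0.02 m/s) and value of joint each of lever0, lever2 below 0.3 rad and value of joint lever1 above 0.85 rad) or ((x of spare in the frame of bay2 between -0.004 and 0.005 m and y of spare in the frame of bay2 between -0.006 and 0.006 m and z of spare in the frame of bay2 between -0.004 and 0.004 m and x of spare_terminals in the frame of bay2 between -0.066 and -0.05 m and angle between the z axis of spare and the z axis of bay2, either way round below 0.07 rad and contact force between the fingers and spare below 0.05 N and linear speed of spare below 0.02 m/s) and value of joint each of lever0, lever1 below 0.3 rad and value of joint lever2 above 0.85 rad)) and distance of each of module_a, module_b from where it was at the start of the episode below 0.01 m); the robot touches nothing.
It fails at once if the spare is dropped (moves faster than 0.6 m/s out of the fingers) (linear speed of spare above 0.6 m/s and contact force between the fingers and spare below 0.05 N).
It fails at once if another module is shifted by more than 15 mm (distance of any of module_a, module_b from where it was at the start of the episode above 0.015 m).
It fails at once if a lever is thrown past 0.4 rad whose bay does not hold the spare ((value of joint lever0 above 0.4 rad and distance between spare and bay0 above 0.03 m) or (value of joint lever1 above 0.4 rad and distance between spare and bay1 above 0.03 m) or (value of joint lever2 above 0.4 rad and distance between spare and bay2 above 0.03 m)).
It fails at once if a bystander is shifted by more than 30 mm (distance of any of gland_a, gland_b, screwdriver, snips, grease from where it was at the start of the episode above 0.03 m).
It also fails if it takes over 50 s, if anything falls off the work surface, if the arm or the gripper's body presses on something with over 40 N, if the wrist force passes 120 N, or if a joint passes its speed limit or range.

## Working session

There is one attempt and no reset: what is moved stays moved. The work goes in short steps, Python scripts to look and compute and a shell command to move; the robot and the scene stay as the last step left them, time stands still between calls to the robot, and variables do not carry over. Pictures are saved under pics/ and viewed, at most 13 in all, crops included, and the job is handed in when it is done.

```bash
mkdir -p pics
python3 - <<'E'
from station import *
import cv2,numpy as np,pickle
d={}
for n in("scene","top"):
    c=read_camera(n);d[n]=c
    cv2.imwrite(f"pics/{n}0.png",c["image"][:,:,::-1])
    print(n,c["intrinsics"].tolist(),np.round(c["R"],3).tolist(),np.round(c["t"],3).tolist(),(-c["R"].T@c["t"]).round(3))
pickle.dump(d,open("cam0.pkl","wb"))
print(read_state())
E
```

```text
scene [[438.7191634452434, 0.0, 317.41814765857487], [0.0, 438.7191634452434, 235.6317094718566], [0.0, 0.0, 1.0]] [[0.5, 0.866, 0.011], [0.442, -0.244, -0.863], [-0.745, 0.437, -0.505]] [-0.227, -0.096, 1.287] [ 1.114 -0.388  0.57 ]
top [[561.1907964396187, 0.0, 319.9141344518302], [0.0, 561.1907964396187, 241.62653498378035], [0.0, 0.0, 1.0]] [[-0.025, -1.0, -0.011], [-0.983, 0.027, -0.181], [0.181, 0.006, -0.983]] [-0.004, 0.501, 1.415] [ 0.236 -0.026  1.483]
{'time': 0.1, 'joint_pos': array([ 1.03949149e+00,  2.07382924e-01,  1.54283263e+00, -1.22009376e-05,
        1.39349156e+00, -1.50501119e-01]), 'joint_velocities': array([-0.00103012, -0.00216891, -0.00298449,  0.00132802, -0.00074085,
        0.0002208 ]), 'joint_torque': array([ 3.24954817e-04, -3.84094906e+01, -2.92549127e+01, -4.70034524e-05,
        4.84069227e-03, -1.90279809e-05]), 'position': array([0.21355275, 0.53351906, 0.40360394]), 'ee_rot': array([-3.13950029e+00, -3.05159117e-04,  2.76079078e+00]), 'contact_force': array([0.13951814, 0.20457007, 0.18752822]), 'moment': array([-0.07252055,  0.03038317, -0.00595616]), 'grip_force': 0.0, 'width': 0.08570373248808805}
```

View pics/scene0.png

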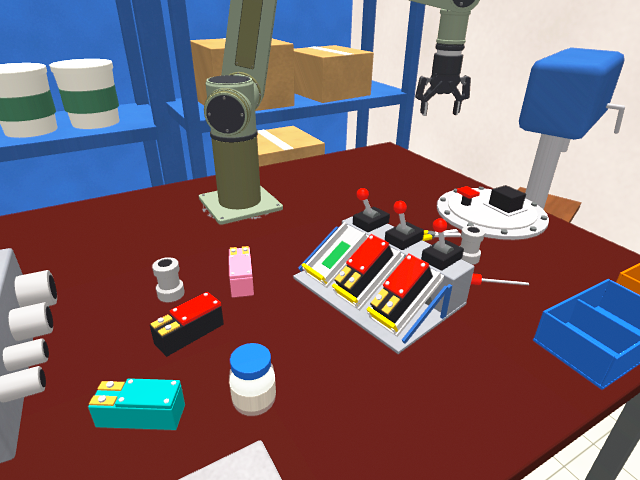

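View pics/top0.png

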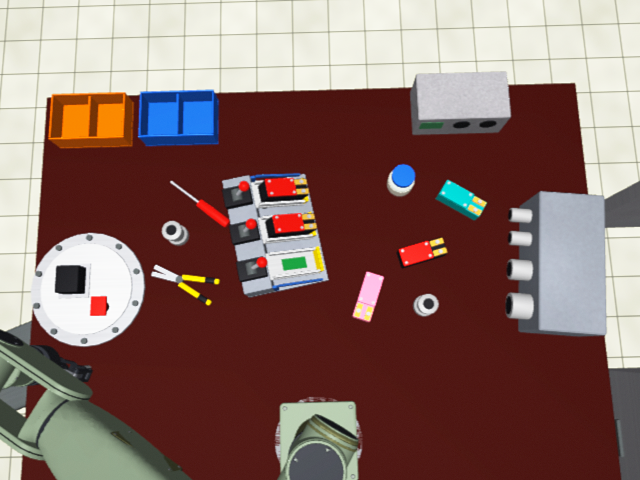

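Bay 0, nearest the robot, is free: in the top view its green label is at (294,264). The spare is at top (422,252) and scene (187,322), with its terminals already to the right, on the downhill side. Modules sit in bays 1 and 2, and the lever balls are at top (262,262), (250,227) and (244,187).

```bash
cat > h.py <<'E'
import cv2,numpy as np,pickle
def proj(c): return c["intrinsics"]@np.c_[c["R"],c["t"]]
def tri(d,ps,pt):
    X=cv2.triangulatePoints(proj(d["scene"]),proj(d["top"]),np.float64(ps).reshape(-1,2).T,np.float64(pt).reshape(-1,2).T)
    return (X[:3]/X[3]).T
def ray(c,p,z):
    v=c["R"].T@np.linalg.inv(c["intrinsics"])@np.array([p[0],p[1],1.]);o=-c["R"].T@c["t"]
    return o+v*(z-o[2])/v[2]
def blobs(img,kind,amin=25):
    h=cv2.cvtColor(img,cv2.COLOR_RGB2HSV).astype(int);H,S,V=h[...,0],h[...,1],h[...,2]
    m={"red":((H<6)|(H>174))&(S>180)&(V>150),"yel":(H>18)&(H<34)&(S>150)&(V>150),"green":(H>50)&(H<75)&(S>150)}[kind]
    n,l,s,c=cv2.connectedComponentsWithStats(m.astype(np.uint8))
    out=[]
    for i in range(1,n):
        if s[i,4]<amin: continue
        k=max(cv2.findContours((l==i).astype(np.uint8),0,2)[0],key=cv2.contourArea)
        out.append((s[i,4],c[i],k[:,0]))
    return out
def quad(k):
    q=cv2.approxPolyN(k.reshape(-1,1,2),4,ensure_convex=True).reshape(4,2).astype(float) if len(k)>4 else k
    return q
E
python3 - <<'E'
from h import *
d=pickle.load(open("cam0.pkl","rb"))
for n in d:
  for kind in("red","yel","green"):
    for a,c,k in blobs(d[n]["image"],kind):
        if n=="scene" and c[0]>480: continue
        print(n,kind,a,c.round(1),quad(k).round(0).tolist())
E
```

```text
scene red 171 [467.4 191.6] [[481.0, 194.0], [469.0, 198.0], [453.0, 189.0], [467.0, 185.0]]
scene red 123 [362.2 193.5] [[372.0, 188.0], [366.0, 199.0], [357.0, 199.0], [357.0, 188.0]]
scene red 143 [399.6 206.5] [[406.0, 211.0], [395.0, 215.0], [392.0, 202.0], [406.0, 198.0]]
scene red 161 [439.5 224.7] [[446.0, 231.0], [433.0, 231.0], [433.0, 221.0], [446.0, 214.0]]
scene red 769 [367.3 253.5] [[390.0, 243.0], [363.0, 274.0], [345.0, 263.0], [371.0, 234.0]]
scene red 951 [405.5 275.2] [[430.0, 264.0], [402.0, 298.0], [381.0, 285.0], [408.0, 254.0]]
scene red 105 [476.2 278.9] [[481.0, 274.0], [481.0, 284.0], [470.0, 284.0], [473.0, 273.0]]
scene red 807 [194.8 307.8] [[223.0, 303.0], [183.0, 325.0], [167.0, 311.0], [207.0, 291.0]]
scene yel 70 [426.5 235.6] [[427.0, 230.0], [434.0, 238.0], [423.0, 240.0], [423.0, 230.0]]
scene yel 142 [313.5 272.5] [[324.0, 277.0], [327.0, 284.0], [297.0, 269.0], [304.0, 262.0]]
scene yel 89 [343.  273.9] [[352.0, 269.0], [339.0, 282.0], [334.0, 279.0], [346.0, 266.0]]
scene yel 98 [352.3 280. ] [[361.0, 275.0], [349.0, 289.0], [343.0, 285.0], [35
[... 1867 characters left out ...]
[[437.0, 245.0], [430.0, 247.0], [430.0, 241.0], [435.0, 239.0]]
top yel 142 [317.9 258.7] [[324.0, 271.0], [316.0, 268.0], [313.0, 251.0], [318.0, 244.0]]
top yel 33 [435.8 252.4] [[440.0, 255.0], [433.0, 255.0], [433.0, 250.0], [438.0, 249.0]]
top yel 124 [193.3 278. ] [[204.0, 277.0], [204.0, 282.0], [182.0, 279.0], [182.0, 274.0]]
top yel 25 [216.2 281. ] [[219.0, 279.0], [218.0, 283.0], [214.0, 283.0], [214.0, 279.0]]
top yel 135 [188.5 289.4] [[199.0, 293.0], [197.0, 298.0], [176.0, 285.0], [182.0, 282.0]]
top yel 25 [208.  301.8] [[210.0, 300.0], [210.0, 304.0], [206.0, 304.0], [206.0, 298.0]]
top green 230 [293.8 263.1] [[306.0, 267.0], [284.0, 269.0], [282.0, 260.0], [304.0, 257.0]]
```

```bash
cat > m.py <<'E'
from h import *
d=pickle.load(open("cam0.pkl","rb"))
def dc(q):
    q=np.array(q,float);a,b,c,e=q
    M=np.c_[c-a,-(e-b)];s=np.linalg.solve(M,b-a)[0];return a+s*(c-a)
def near(n,kind,p): return min(blobs(d[n]["image"],kind),key=lambda b:np.hypot(*(b[1]-p)))
P={}
for nm,kind,ps,pt in [("spare","red",(195,308),(416,253)),("m1","red",(367,253),(287,223)),("m2","red",(405,275),(280,187)),("green","green",(335,254),(294,263)),
  ("l0","red",(362,193),(261,262)),("l1","red",(400,206),(251,224)),("l2","red",(440,225),(244,186))]:
    a,b=near("scene",kind,ps),near("top",kind,pt)
    X=tri(d,a[1],b[1])[0]; P[nm]=X
    o=""
    if nm[0]!="l": 
        qs,qt=quad(a[2]),quad(b[2]);X2=tri(d,dc(qs),dc(qt))[0];o=X2.round(4)
        cs=[ray(d["top"],p,X[2]) for p in qt]; o=(o,[np.round(x[:2],3).tolist() for x in cs])
    print(nm,X.round(4),o)
y=P["l0"]-P["l2"];print("pitch",np.linalg.norm(y)/2,P["m1"]-P["m2"])
E
python3 m.py
```

```text
spare [ 0.4641 -0.2641  0.0484] (array([ 0.4647, -0.2642,  0.0509]), [[0.452, -0.31], [0.431, -0.232], [0.478, -0.219], [0.497, -0.298]])
m1 [0.5398 0.0625 0.1069] (array([0.539 , 0.0606, 0.1077]), [[0.52, 0.024], [0.515, 0.094], [0.561, 0.104], [0.564, 0.023]])
m2 [0.6338 0.0804 0.1074] (array([0.6333, 0.0787, 0.1089]), [[0.656, 0.044], [0.611, 0.04], [0.611, 0.114], [0.658, 0.121]])
green [0.4448 0.051  0.0548] (array([0.4444, 0.0523, 0.0551]), [[0.434, 0.02], [0.43, 0.077], [0.454, 0.082], [0.46, 0.025]])
l0 [0.4319 0.1209 0.179 ] 
l1 [0.5239 0.1453 0.1826] 
l2 [0.6173 0.1623 0.1822] 
pitch 0.09499786797345945 [-0.09398696 -0.01791361 -0.00051314]
```

```bash
cat > g.py <<'E'
import sys,numpy as np
from station import read_state
from scipy.spatial.transform import Rotation as R
# usage: g.py x y z yaw -> shift in tool axes, roll about tool z
s=read_state();p=np.array([float(v) for v in sys.argv[1:4]])
T=R.from_euler("xyz",s["ee_rot"])
d=T.inv().apply(p-s["position"])
print("t",round(s["time"],2),"shift",d.round(4),"roll",round((s["ee_rot"][2]-float(sys.argv[4])+np.pi)%(2*np.pi)-np.pi,4))
E
python3 g.py 0.4 0.1 0.42 2.2; python3 g.py 0.4655 -0.273 0.30 1.820
```

```text
t 0.1 shift [-0.3342 -0.3332 -0.0158] roll 0.5608
t 0.1 shift [-0.5337 -0.6549  0.1048] roll 0.9408
```

```bash
python3 -m creep '[[[-0.33,-0.33,-0.02],0.56],[[-0.33,-0.33,-0.02],0.56],[[-0.33,-0.33,-0.02],0.56],[[-0.33,-0.33,-0.02],0.56],[[-0.33,-0.33,-0.02],0.56],[[-0.33,-0.33,-0.02],0.56],[[-0.33,-0.33,-0.02],0.56],[[-0.33,-0.33,-0.02],0.56],[[-0.33,-0.33,-0.02],0.56],[[-0.33,-0.33,-0.02],0.56]]' 0.0854 20; python3 g.py 0.4655 -0.273 0.30 1.820
```

```text
time: 1.1
position: [0.3984, 0.1013, 0.4248]
ee_rot: [-3.141, 0.002, 2.196]
contact_force: [-0.0, 0.8, -0.5]
width: 0.0851
grip_force: 0.0
t 1.1 shift [-0.3426 -0.1646  0.1254] roll 0.3757
```

```bash
python3 -m creep '[[[-0.343,-0.165,0.0],0.376],[[-0.343,-0.165,0.0],0.376],[[-0.343,-0.165,0.0],0.376],[[-0.343,-0.165,0.0],0.376],[[-0.343,-0.165,0.0],0.376],[[-0.343,-0.165,0.125],0.376],[[-0.343,-0.165,0.125],0.376],[[-0.343,-0.165,0.125],0.376],[[-0.343,-0.165,0.125],0.376],[[-0.343,-0.165,0.125],0.376]]'; python3 g.py 0.4655 -0.273 0.196 1.820
python3 - <<'E'
from station import *
import cv2,numpy as np
c=read_camera("scene")["image"][200:400,80:300,::-1]
t=read_camera("top")["image"][200:300,360:480,::-1]
c=cv2.resize(c,(440,400));t=cv2.resize(t,(360,300));t=cv2.copyMakeBorder(t,0,100,0,0,0)
cv2.imwrite("pics/a.png",np.hstack([c,t]))
E
```

```text
time: 2.1
position: [0.4648, -0.2711, 0.2952]
ee_rot: [-3.136, -0.006, 1.821]
contact_force: [-0.9, 0.7, -0.8]
width: 0.0852
grip_force: 0.0
t 2.1 shift [-0.0026  0.0007  0.0992] roll 0.0014
```

View pics/a.png

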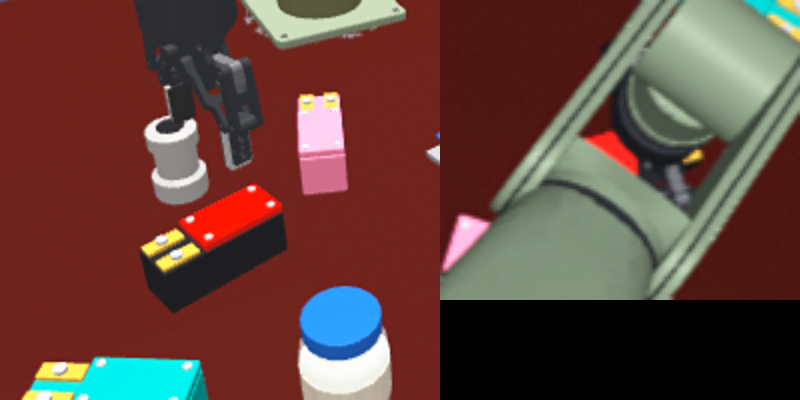

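The fingers straddle the spare, one on each long side. The gland and the pink box are clear of them. Next I descend and grip.

```bash
python3 -m creep '[[[-0.002,0,0.05],0],[[-0.002,0,0.08],0],[[-0.002,0,0.099],0],[[-0.002,0,0.099],0],[[-0.002,0,0.099],0]]' && python3 -m creep '[[[0,0,0],0],[[0,0,0],0],[[0,0,0],0],[[0,0,0],0],[[0,0,0],0],[[0,0,0],0],[[0,0,0],0],[[0,0,0],0]]' 0.03 25
```

```text
time: 2.7
position: [0.4674, -0.271, 0.2022]
ee_rot: [3.14, 0.002, 1.826]
contact_force: [0.2, 0.7, -0.1]
width: 0.0853
grip_force: 0.0
time: 3.5
position: [0.4674, -0.272, 0.2023]
ee_rot: [3.14, 0.002, 1.825]
contact_force: [0.2, 0.6, 6.8]
width: 0.0456
grip_force: 27.6
```

```bash
python3 -m creep '[[[0,0,-0.01],0],[[0,0,-0.03],0],[[0,0,-0.06],0],[[0,0,-0.10],0],[[0,0,-0.14],0],[[0,0,-0.17],0],[[0,0,-0.17],0]]'
python3 - <<'E'
from station import *
import cv2,numpy as np
c=read_camera("scene")["image"][150:350,80:300,::-1]
cv2.imwrite("pics/b.png",cv2.resize(c,(550,500)))
E
```

```text
time: 4.2
position: [0.4679, -0.2725, 0.3765]
ee_rot: [3.135, 0.009, 1.825]
contact_force: [0.3, -0.8, -2.7]
width: 0.0457
grip_force: 26.7
```

View pics/b.png

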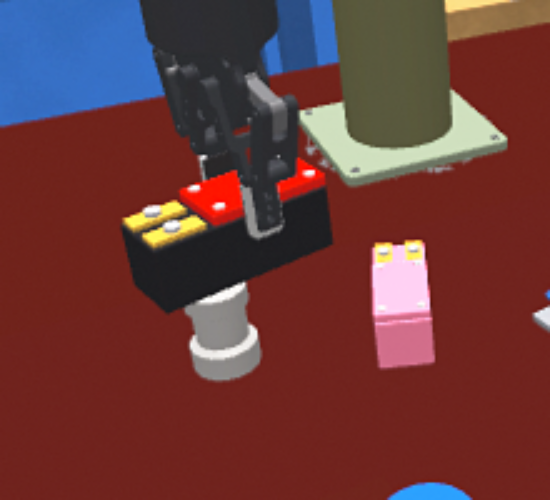

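The spare is held level and gripped slightly toward the red end. The plan is to lower it about 17 mm up-slope, let the channel floor tip it to 30 degrees, then slide it down.

```bash
python3 g.py 0.444 0.054 0.376 1.775
```

```text
t 4.25 shift [ 0.3212  0.0595 -0.0039] roll 0.0497
```

```bash
python3 -m creep '[[[0.03,0.006,-0.01],0],[[0.07,0.013,-0.01],0.01],[[0.11,0.02,-0.01],0.02],[[0.15,0.028,-0.01],0.03],[[0.19,0.035,-0.01],0.04],[[0.23,0.043,-0.01],0.05],[[0.27,0.05,-0.01],0.05],[[0.30,0.056,-0.01],0.05],[[0.321,0.06,0.0],0.05],[[0.321,0.06,0.0],0.05]]'; python3 g.py 0.444 0.054 0.31 1.775
python3 - <<'E'
from station import *
import cv2,numpy as np
d={n:read_camera(n) for n in("scene","top")}
import pickle;pickle.dump(d,open("cam1.pkl","wb"))
a=cv2.resize(d["scene"]["image"][130:350,270:480,::-1],(420,440));b=cv2.resize(d["top"]["image"][160:307,220:340,::-1],(360,440))
cv2.imwrite("pics/c.png",np.hstack([a,b]))
E
```

```text
time: 5.25
position: [0.442, 0.0564, 0.367]
ee_rot: [-3.134, -0.003, 1.779]
contact_force: [-0.8, -0.2, -3.3]
width: 0.0455
grip_force: 26.5
t 5.25 shift [-0.0029  0.0019  0.057 ] roll 0.0036
```

View pics/c.png

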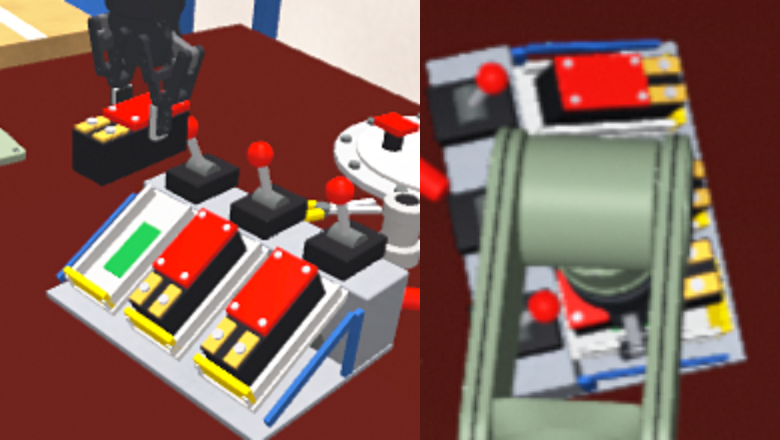

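The spare hangs level over bay 0, clear of the lever ball, with its terminals toward the foot stop. I lower it slowly and watch the force.

```bash
python3 -m creep '[[[-0.003,0.002,0.02],0],[[-0.003,0.002,0.04],0],[[-0.003,0.002,0.055],0],[[-0.003,0.002,0.06],0],[[-0.003,0.002,0.064],0],[[-0.003,0.002,0.064],0]]'; python3 -m creep '[[[0,0,0.003],0],[[0,0,0.006],0],[[0,0,0.009],0],[[0,0,0.012],0],[[0,0,0.012],0]]'; python3 g.py 0.444 0.054 0.266 1.775
```

```text
time: 5.95
position: [0.4468, 0.0511, 0.3066]
ee_rot: [-3.141, 0.0, 1.774]
contact_force: [-0.5, 0.1, -2.1]
width: 0.0451
grip_force: 26.5
time: 6.45
position: [0.4464, 0.0518, 0.2942]
ee_rot: [-3.141, -0.0, 1.775]
contact_force: [-0.5, -1.4, -2.8]
width: 0.0454
grip_force: 26.5
t 6.45 shift [ 0.0026 -0.0019  0.0282] roll -0.0001
```

```bash
python3 -m creep '[[[0.002,-0.002,0.003],0],[[0.002,-0.002,0.006],0],[[0.002,-0.002,0.009],0],[[0.002,-0.002,0.009],0]]'; python3 -m creep '[[[0,0,0.003],0],[[0,0,0.006],0],[[0,0,0.006],0]]';python3 - <<'E'
from station import *
import cv2,numpy as np
d={n:read_camera(n) for n in("scene","top")}
a=cv2.resize(d["scene"]["image"][160:310,280:430,::-1],(500,500))
cv2.imwrite("pics/d.png",a)
E
```

```text
time: 6.85
position: [0.4445, 0.0526, 0.2863]
ee_rot: [-3.141, 0.002, 1.776]
contact_force: [-1.9, -4.6, 1.9]
width: 0.0454
grip_force: 27.5
time: 7.15
position: [0.4451, 0.0512, 0.2813]
ee_rot: [-3.141, 0.007, 1.777]
contact_force: [-3.7, -11.4, 8.6]
width: 0.0458
grip_force: 29.1
```

View pics/d.png

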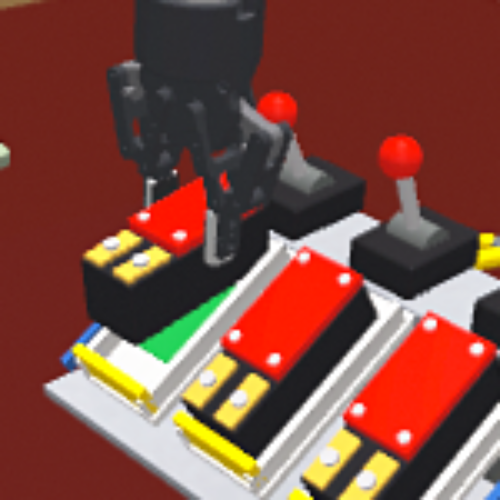

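The spare's red-end corner bears on the floor, but the force line passes almost through the pads, so the pads don't let it tip. I'll lift, shift uphill, then lower along an arc that carries the pivot downhill.

```bash
python3 -m creep '[[[0,0,-0.008],0],[[0.002,0,-0.016],0],[[0.007,0,-0.018],0],[[0.011,0,-0.018],0],[[0.011,0,-0.018],0]]' && python3 -m creep '[[[0,0,0.004],0],[[-0.002,0,0.007],0],[[-0.005,0,0.010],0],[[-0.008,0,0.013],0],[[-0.0085,0,0.014],0]]'
```

```text
time: 7.75
position: [0.4417, 0.0649, 0.2974]
ee_rot: [-3.141, -0.0, 1.776]
contact_force: [-0.0, -0.5, -2.5]
width: 0.0455
grip_force: 27.7
time: 8.25
position: [0.4436, 0.0552, 0.2829]
ee_rot: [-3.14, 0.0, 1.774]
contact_force: [-0.5, -0.9, -1.2]
width: 0.0454
grip_force: 27.8
```

```bash
python3 -m creep '[[[-0.0015,0,0.003],0],[[-0.003,0,0.006],0],[[-0.0045,0,0.009],0],[[-0.0055,0,0.010],0],[[-0.0055,0,0.010],0]]';python3 - <<'E'
from station import *
import cv2,numpy as np
a=cv2.resize(read_camera("scene")["image"][160:310,280:430,::-1],(500,500))
cv2.imwrite("pics/e.png",a)
E
```

```text
time: 8.75
position: [0.4452, 0.0501, 0.2738]
ee_rot: [3.141, 0.001, 1.775]
contact_force: [-1.5, -2.3, 3.2]
width: 0.0459
grip_force: 29.3
```

View pics/e.png

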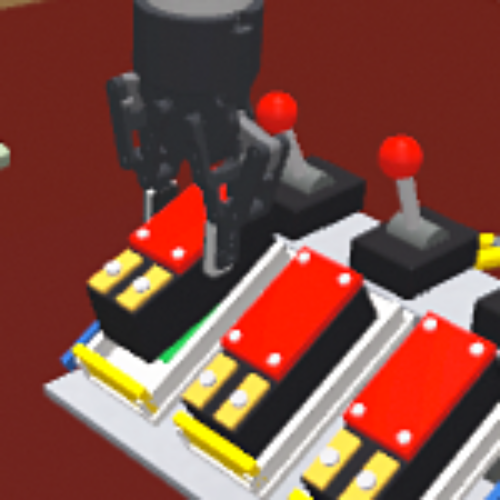

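It is tipping as intended: the tilt is now about 20 degrees and the lower end is inside the foot stop. I continue along the arc.

```bash
python3 -m creep '[[[-0.001,0,0.003],0],[[-0.002,0,0.006],0],[[-0.003,0,0.008],0],[[-0.003,0,0.008],0]]'; python3 -m creep '[[[-0.001,0,0.0015],0],[[-0.002,0,0.003],0],[[-0.002,0,0.003],0]]'
```

```text
time: 9.2
position: [0.4457, 0.0472, 0.2655]
ee_rot: [3.141, 0.001, 1.775]
contact_force: [0.0, -4.7, 1.6]
width: 0.0456
grip_force: 30.4
time: 9.5
position: [0.446, 0.0458, 0.2624]
ee_rot: [3.141, -0.001, 1.774]
contact_force: [0.3, 0.1, 2.5]
width: 0.0456
grip_force: 30.7
```

```bash
python3 -m creep '[[[0,0,0.0015],0],[[-0.002,0,0.0025],0],[[-0.004,0,0.0037],0],[[-0.004,0,0.0037],0]]'; python3 -m creep '[[[-0.0015,0,0.001],0],[[-0.003,0,0.0017],0],[[-0.003,0,0.0017],0]]'
python3 - <<'E'
from station import *
import cv2,numpy as np
a=cv2.resize(read_camera("scene")["image"][160:310,280:430,::-1],(500,500))
cv2.imwrite("pics/f.png",a)
E
```

```text
time: 9.9
position: [0.4467, 0.0414, 0.2587]
ee_rot: [-3.141, -0.0, 1.774]
contact_force: [1.6, -1.5, 2.2]
width: 0.0454
grip_force: 30.9
time: 10.2
position: [0.4472, 0.0384, 0.257]
ee_rot: [-3.141, 0.0, 1.775]
contact_force: [0.8, -0.8, 0.8]
width: 0.0452
grip_force: 30.8
```

View pics/f.png

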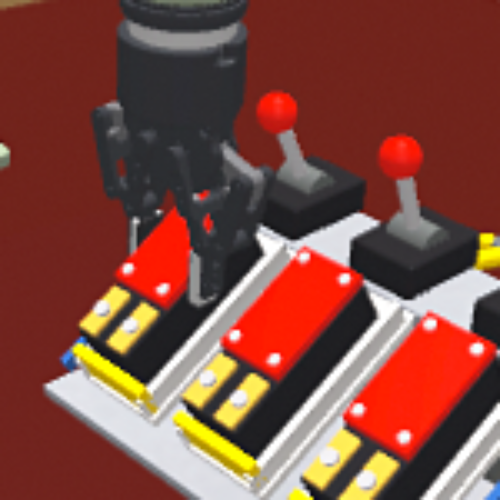

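The spare looks flat and sits just above the foot stop. I slide it the last millimetres until the stop pushes back.

```bash
python3 -m creep '[[[-0.0015,0,0.0012],0],[[-0.003,0,0.002],0],[[-0.003,0,0.002],0]]'; python3 -m creep '[[[-0.001,0,0.0008],0],[[-0.002,0,0.0016],0],[[-0.002,0,0.0016],0]]'
python3 - <<'E'
from m import *
from station import read_camera
d={n:read_camera(n) for n in("scene","top")}
c=d["scene"]
for a,ce,k in blobs(c["image"],"yel",15):
    if 290<ce[0]<410 and ce[1]>255: print(a,ce.round(1))
E
```

```text
time: 10.55
position: [0.4478, 0.0369, 0.2562]
ee_rot: [-3.141, -0.005, 1.773]
contact_force: [-2.7, 7.2, 9.5]
width: 0.0457
grip_force: 32.0
time: 10.85
position: [0.4484, 0.0361, 0.2559]
ee_rot: [3.141, -0.008, 1.772]
contact_force: [-6.3, 14.3, 21.0]
width: 0.0457
grip_force: 33.5
spare [ 0.4641 -0.2641  0.0484] (array([ 0.4647, -0.2642,  0.0509]), [[0.452, -0.31], [0.431, -0.232], [0.478, -0.219], [0.497, -0.298]])
m1 [0.5398 0.0625 0.1069] (array([0.539 , 0.0606, 0.1077]), [[0.52, 0.024], [0.515, 0.094], [0.561, 0.104], [0.564, 0.023]])
m2 [0.6338 0.0804 0.1074] (array([0.6333, 0.0787, 0.1089]), [[0.656, 0.044], [0.611, 0.04], [0.611, 0.114], [0.658, 0.121]])
green [0.4448 0.051  0.0548] (array([0.4444, 0.0523, 0.0551]), [[0.434, 0.02], [0.43, 0.077], [0.454, 0.082], [0.46, 0.025]])
l0 [0.4319 0.1209 0.179 ] 
l1 [0.5239 0.1453 0.1826] 
l2 [0.6173 0.1623 0.1822] 
pitch 0.09499786797345945 [-0.09398696 -0.01791361 -0.00051314]
78 [319.4 258.8]
152 [313.7 272.5]
88 [342.9 273.9]
98 [352.3 280. ]
178 [344.7 293.5]
107 [379.6 297.5]
120 [390.6 304.2]
228 [381.8 318.8]
```

The stop reacts, with 14 N horizontal force, so the spare is against it. I relax the press, open partly, and rise.

```bash
python3 -m creep '[[[0.001,0,-0.001],0],[[0.002,0,-0.002],0],[[0.002,0,-0.002],0]]'; python3 -m creep '[[[0,0,0],0],[[0,0,0],0],[[0,0,0],0],[[0,0,0],0],[[0,0,0],0]]' 0.068; python3 -m creep '[[[0,0,-0.02],0],[[0,0,-0.05],0],[[0,0,-0.09],0],[[0,0,-0.12],0],[[-0.05,0.0,-0.12],0],[[-0.09,0,-0.12],0],[[-0.09,0,-0.12],0]]';python3 - <<'E'
from m import *
from station import read_camera
d={n:read_camera(n) for n in("scene","top")}
print("AFTER")
for kind in("red","yel"):
  for n in d:
    for a,ce,k in blobs(d[n]["image"],kind,20): 
        if (n=="scene" and 290<ce[0]<450 and ce[1]<330 and ce[1]>180) or (n=="top" and 230<ce[0]<345): print(n,kind,a,ce.round(1))
a=cv2.resize(d["scene"]["image"][160:330,280:450,::-1],(400,400));b=cv2.resize(d["top"]["image"][160:307,220:340,::-1],(327,400))
cv2.imwrite("pics/g.png",np.hstack([a,b]))
E
```

```text
time: 11.25
position: [0.4478, 0.0369, 0.2561]
ee_rot: [3.141, -0.003, 1.774]
contact_force: [-1.6, 7.4, 5.3]
width: 0.0457
grip_force: 31.5
time: 11.75
position: [0.4479, 0.0355, 0.2555]
ee_rot: [-3.141, 0.0, 1.775]
contact_force: [-0.5, -0.0, -0.1]
width: 0.0682
grip_force: 0.0
time: 12.45
position: [0.4671, -0.056, 0.3765]
ee_rot: [3.14, 0.003, 1.77]
contact_force: [0.3, 1.1, 0.9]
width: 0.0679
grip_force: 0.0
spare [ 0.4641 -0.2641  0.0484] (array([ 0.4647, -0.2642,  0.0509]), [[0.452, -0.31], [0.431, -0.232], [0.478, -0.219], [0.497, -0.298]])
m1 [0.5398 0.0625 0.1069] (array([0.539 , 0.0606, 0.1077]), [[0.52, 0.024], [0.515, 0.094], [0.561, 0.104], [0.564, 0.023]])
m2 [0.6338 0.0804 0.1074] (array([0.6333, 0.0787, 0.1089]), [[0.656, 0.044], [0.611, 0.04], [0.611, 0.114], [0.658, 0.121]])
green [0.4448 0.051  0.0548] (array([0.4444, 0.0523, 0.0551]), [[0.434, 0.02], [0.43, 0.077], [0.454, 0.082], [0.46, 0.025]])
l0 [0.4319 0.1209 0.179 ] 
l1 [0.5239 0.1453 0.1826] 
l2 [0.6173 0.1623 0.1822] 
pitch 0.09499786797345945 [-0.09398696 -0.01791361 -0.00051314]
AFTER
scene red 125 [362.6 193. ]
scene red 143 [399.6 206.5]
scene red 657 [333.5 234.2]
scene red 161 [439.5 224.7]
scene red 768 [367.3 253.5]
scene red 951 [405.5 275.2]
top red 462 [279.9 186.8]
top red 78 [243.5 185.7]
top red 417 [286.1 222.6]
top red 81 [250.7 223.6]
top red 133 [305.3 260.5]
top red 83 [283.8 259. ]
top red 83 [260.9 261.8]
scene yel 72 [426.6 235.7]
scene yel 74 [311.3 253.5]
scene yel 79 [319.3 258.9]
scene yel 152 [313.7 272.5]
scene yel 88 [342.9 273.9]
scene yel 98 [352.3 280. ]
scene yel 178 [344.7 293.5]
scene yel 108 [379.6 297.5]
scene yel 119 [390.6 304.3]
scene yel 228 [381.8 318.8]
top yel 22 [297.  182.1]
top yel 38 [302.1 191.1]
top yel 26 [318.9 250.3]
top yel 26 [312.2 252.6]
top yel 48 [317.8 262.1]
```

View pics/g.png

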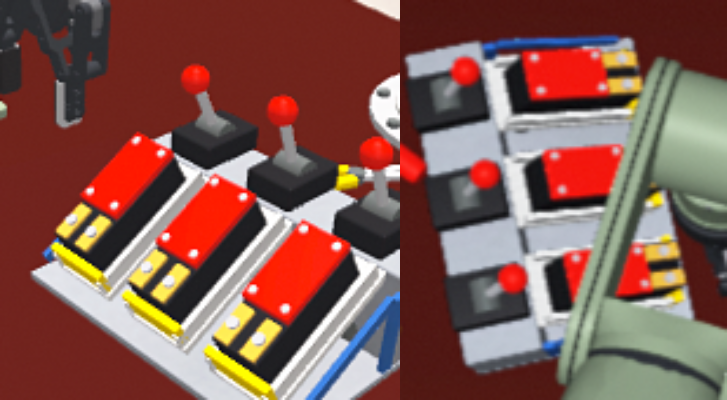

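Both views show the spare lying in bay 0 like its neighbours: terminals down, touching the yellow stop, cover at scene (333,234). I check that against the bay pitch and work out the lever approach.

```bash
python3 - <<'E'
from m import *
X=P["m1"]; y=np.array([-.979,-.203,0]);x=np.array([-.203,.979,0])
c=d["scene"];B=[b for b in blobs(read,"red")] if 0 else None
u=np.array([x*.866+np.array([0,0,.5]),y])
def pj(c,X): q=proj(c)@np.r_[X,1];return q[:2]/q[2]
E0=X+.095*y
p=pj(c,E0);J=np.c_[pj(c,E0+.001*u[0])-p,pj(c,E0+.001*u[1])-p]
print("CHK expected px",p,"dev mm (along,across)",np.linalg.solve(J,np.array([333.5,234.2])-p))
E
python3 g.py 0.4366 0.0897 0.376 1.775; python3 g.py 0.4366 0.0897 0.323 1.775
```

```text
spare [ 0.4641 -0.2641  0.0484] (array([ 0.4647, -0.2642,  0.0509]), [[0.452, -0.31], [0.431, -0.232], [0.478, -0.219], [0.497, -0.298]])
m1 [0.5398 0.0625 0.1069] (array([0.539 , 0.0606, 0.1077]), [[0.52, 0.024], [0.515, 0.094], [0.561, 0.104], [0.564, 0.023]])
m2 [0.6338 0.0804 0.1074] (array([0.6333, 0.0787, 0.1089]), [[0.656, 0.044], [0.611, 0.04], [0.611, 0.114], [0.658, 0.121]])
green [0.4448 0.051  0.0548] (array([0.4444, 0.0523, 0.0551]), [[0.434, 0.02], [0.43, 0.077], [0.454, 0.082], [0.46, 0.025]])
l0 [0.4319 0.1209 0.179 ] 
l1 [0.5239 0.1453 0.1826] 
l2 [0.6173 0.1623 0.1822] 
pitch 0.09499786797345945 [-0.09398696 -0.01791361 -0.00051314]
CHK expected px [333.90686661 234.96292792] dev mm (along,across) [1.04978759 2.21610037]
t 12.55 shift [ 0.1458 -0.0003 -0.0004] roll -0.0024
t 12.55 shift [ 0.1458 -0.0002  0.0526] roll -0.0024
```

```bash
python3 -m creep '[[[0.02,0,-0.02],0],[[0.06,0,-0.02],0],[[0.10,0,-0.02],0],[[0.13,0,-0.02],0],[[0.146,0,-0.02],0],[[0.146,0,-0.02],0],[[0.146,0,0.02],0],[[0.146,0,0.045],0],[[0.146,0,0.053],0],[[0.146,0,0.053],0]]' 0 20
python3 - <<'E'
from station import *
import cv2,numpy as np
d={n:read_camera(n) for n in("scene","top")}
a=cv2.resize(d["scene"]["image"][120:290,280:450,::-1],(400,400));b=cv2.resize(d["top"]["image"][160:307,220:340,::-1],(327,400))
cv2.imwrite("pics/i.png",np.hstack([a,b]))
E
```

```text
time: 13.55
position: [0.4359, 0.0903, 0.3214]
ee_rot: [-3.138, -0.001, 1.775]
contact_force: [-0.2, -0.3, 1.4]
width: 0.0002
grip_force: 0.0
```

View pics/i.png

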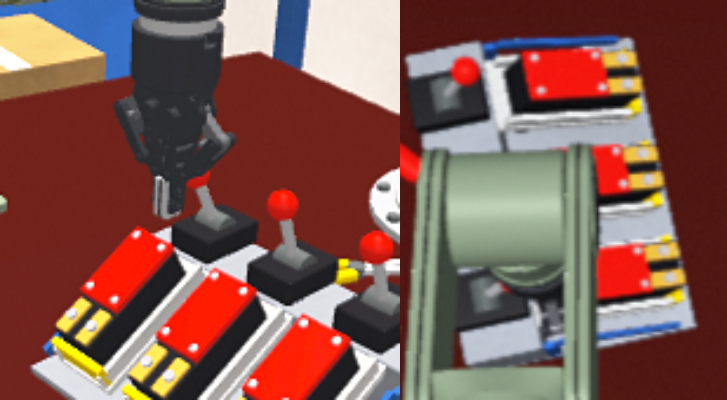

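The closed fingers stand between the module and lever 0's ball, at scene (350,205), clear of the red cover. I push uphill along tool +x.

```bash
python3 -m creep '[[[0.01,0,0],0],[[0.02,0,0],0],[[0.03,0,0],0],[[0.04,0,0],0],[[0.05,0,0],0],[[0.06,0,0],0],[[0.067,0,0],0],[[0.072,0,0],0],[[0.072,0,0],0]]'; python3 -m creep '[[[0.003,0,0],0],[[0.006,0,0],0],[[0.006,0,0],0]]'
```

```text
time: 14.55
position: [0.4225, 0.1581, 0.3224]
ee_rot: [-3.14, 0.014, 1.778]
contact_force: [2.6, -20.4, 0.7]
width: 0.0001
grip_force: 9.1
time: 14.85
position: [0.4222, 0.1607, 0.3225]
ee_rot: [-3.139, 0.025, 1.778]
contact_force: [4.8, -35.0, 1.7]
width: -0.0003
grip_force: 16.0
```

The force climbs stiffly, so the lever is at its end stop. I back off, rise clear and check.

```bash
python3 -m creep '[[[-0.012,0,0],0],[[-0.025,0,-0.0],0],[[-0.03,0,-0.03],0],[[-0.03,0,-0.07],0],[[-0.05,0,-0.10],0],[[-0.1,0,-0.11],0],[[-0.15,0,-0.11],0],[[-0.2,0,-0.11],0],[[-0.22,0,-0.11],0],[[-0.22,0,-0.11],0]]'
python3 - <<'E'
from h import *
from station import read_camera
o=pickle.load(open("cam0.pkl","rb"));d={n:read_camera(n) for n in("scene","top")}
for n in d:
    for a,ce,k in blobs(d[n]["image"],"red",20): 
        if (n=="scene" and 290<ce[0]<450 and ce[1]<330 and ce[1]>160) or (n=="top" and 180<ce[0]<345): print(n,a,ce.round(1))
b=[min(blobs(d[n]["image"],"red",20),key=lambda q:np.hypot(*(q[1]-p))) for n,p in(("scene",(383,187)),("top",(232,266)))]
print(b[0][1],b[1][1],tri(d,b[0][1],b[1][1]))
a=cv2.resize(d["scene"]["image"][130:330,270:470,::-1],(400,400));b=cv2.resize(d["top"]["image"][160:307,220:340,::-1],(327,400))
cv2.imwrite("pics/j.png",np.hstack([a,b]))
E
```

```text
time: 15.85
position: [0.4658, -0.0508, 0.4324]
ee_rot: [-3.142, -0.001, 1.771]
contact_force: [-0.5, 1.1, -1.1]
width: -0.0
grip_force: 0.0
scene 113 [383.5 185.2]
scene 143 [399.6 206.5]
scene 657 [333.5 234.2]
scene 161 [439.5 224.7]
scene 769 [367.3 253.5]
scene 950 [405.5 275.2]
top 462 [279.9 186.7]
top 79 [243.6 185.8]
top 336 [212.6 212.7]
top 325 [283.5 222.5]
top 81 [250.7 223.6]
top 215 [303.  260.1]
top 92 [233.3 267.9]
[383.53097345 185.22123894] [233.29347826 267.91304348] [[0.4190993  0.18671246 0.17913122]]
```

View pics/j.png

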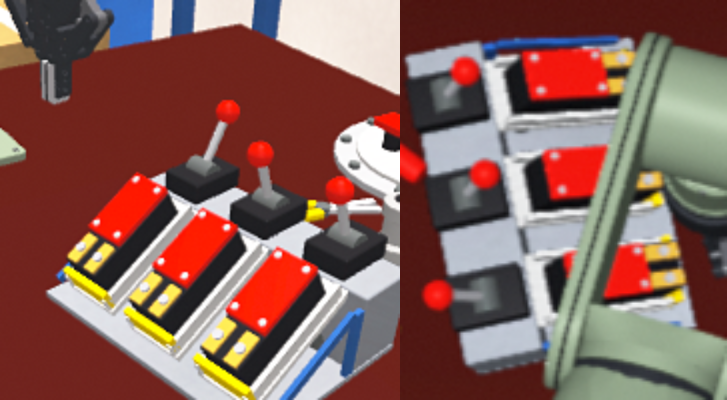

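Lever 0's ball moved 67 mm at unchanged height, which matches the full 1.0 rad throw. The spare (scene 333.5,234.2) and the other modules and levers are unmoved, so I hand in.

```bash
python3 -c "from station import *;print(close_job())"
```

```text
the job is handed in; nothing more can be done
None
```

The spare is in bay 0, the free bay, flat with its terminals down against the foot stop and released; lever 0 is fully over, the other modules and levers are unmoved in the last pictures, and the job is handed in (no verdict was returned).

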